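# Sweep the walnut offcuts into the scrap tray

### The arm

A 6-joint arm with a two-finger parallel gripper is mounted at the origin on the work surface. World frame = base frame: x ahead of the robot, y to its left, z up, the work surface at z = 0. Lengths are in mm, angles in rad, forces in N, time in s.
With the tool pointing down it reaches from about 300 to 775 mm from the base axis. Payload 14.6 kg.
Tool frame: the origin (TCP) lies midway between the tips of the shut fingers; the grasp point (between the pads) lies 19 mm behind it; z points along the fingers, y is the line along which they close (so a half turn about z gives the same grasp; the last joint's range is limited). The gripper opens to 85 mm and grips with 20 to 120 N. Pads are 22 mm wide; open, the fingers measure 114 mm over their backs; the gripper's body (76 mm by 85 mm) begins 54 mm behind the grasp point. The pads swing forward as they close: fully open they stand 13 mm farther back than shut.
Start: joints at [1.112, 0.3, 1.521, -0, 1.321, -0.067], TCP at [210.016, 508.314, 231.281] pointing down, gripper open.
Joint ranges: [-3.03, 3.03], [-0.79, 2.21], [0.23, 2.52], [-1.04, 4.18], [0, 3.07], [-2.55, 2.55]. Speed limits (rad/s): [2.22, 2.22, 2.57, 3.14, 3.14, 3.14].

### API

Orientations are given as [roll, pitch, yaw] about the fixed x, y, z axes, in that order (R = Rz(yaw) Ry(pitch) Rx(roll)).
In Python, from bench import get_obs, get_image, finish_job gives the robot as it stands.
- The arm moves only by the tool step_arm, never from a script. Its argument "commands" is one flat list of numbers, 6 for each row, row after row: the shift along the tool's x, y, z in units of 0.03 m (1.0 is 0.03 m), then the turn, a rotation vector about the tool's x, y, z in units of 6 degrees (1.0 is 6 degrees). A call has 1 to 5 rows; each row shifts and turns the commanded pose from where the row before left it, along the tool's axes as they then stand; what a row does not reach is not made up. A row lasts 1/12 s, in which the tool goes at most 41.7 mm and 7.16 degrees, less where a joint would pass 70% of its speed; a pose out of reach is approached as far as the arm can. A call with a number of a shift or a turn outside -1 to 1 is refused whole. A call with a gripper value outside its range is refused whole. "jaw" is the gripper command: -1 is shut, 1 is fully open, values between are in proportion, set as the call begins (left out, the last holds). The fingers move at their own pace and stop on an object; "force" is the grip in N (left out, the last holds). Time passes only in rows, so rows that do not move let the fingers close. It gives the time, the measured TCP pose, the force, the opening and the grip force at its end, in the units of the state.
- get_obs(): the state, without advancing time (a new reading comes with each control period).
- get_image(name): name is "scene" or "top" or "wrist"; returns a dict with "pixels" (420x560x3 uint8, red, green, blue), "intrinsics" (3x3 intrinsics, pixels), "k1" (the pictures are not rectified: a ray, as slopes to the right and down, at radius r is drawn at 1 + k1 r^2 times it, then the intrinsics apply), "cam_to_world" (4x4, takes a point from camera to world coordinates); the wrist camera has in their place "hand_eye" (4x4, takes a point from camera to tool coordinates, whose origin is the TCP and whose axes are the flange's). Camera axes: x right, y down, z forward; pixel columns grow to the right and rows downward; lengths in mm; the calibration is good to about 2 mm. A picture is of the moment at which its call begins: read the wrist's pose just before it. There is no depth.
- finish_job(): hands the job in; it is judged then, once.
The state is a dict: "clock": time; "joint_pos": joint angles; "qd": joint speeds; "joint_torque": joint torques, N m; "eef_pos": TCP position; "tcp_rot": TCP orientation; "force": force on the tool from outside, world axes, zero at the start; "ft_torque": the same for the moment, N m; "finger_gap": finger opening in mm; "finger_force": force on a finger pad.
Only numpy, scipy, OpenCV 4.12 (cv2) and the standard library are available. Lean on these libraries where they do the work, as an engineer would, in place of code of your own. Each camera call takes 0.05 s, during which the arm holds its last target. There are 200 camera calls.

### The job

Clear the box maker's work board: with the closed fingers, sweep the three square-cut walnut offcuts across the board and over its far edge into the steel scrap tray. Only push them, lightly: do not pinch, pick up or lift any of them. Leave the round lid blank, the tin of tacks and everything else standing where they are.

Things in the scene. Friction and masses are not known exactly. Their poses are not given: they have to be found in the camera images.
- board: Raised pale maple work board fixed to the bench: 180 mm (its x) by 400 mm (its y) by 45 mm high. Origin at the centre of its underside, on the bench; its x axis points away from the robot, across the board to the long far edge (at x = +90 mm) where the scrap tray stands; its y axis runs along that edge. Its top is 45 mm above the bench and has no rim.
- tray: Empty open-topped sheet-steel scrap tray, fixed, standing on the bench along the board's far long edge, about 2 mm from it: 100 mm (x) by 420 mm (y), 38 mm high, walls and floor 3 mm, so its rim is 7 mm below the board's top. Origin at the centre of its underside; axes parallel to the board's.
- offcut_a: Square-cut dark walnut offcut, a rectangular block lying flat on the board: 30 mm (its x) by 40 mm (its y) by 18 mm thick, 13 to 25 g. Origin at its centre, 9 mm above the board's top at the start. It lies with its long side within about 30 degrees of the board's far edge.
- offcut_b: Square-cut dark walnut offcut, a rectangular block lying flat on the board: 30 mm (its x) by 46 mm (its y) by 18 mm thick, 13 to 25 g. Origin at its centre, 9 mm above the board's top at the start. It lies with its long side within about 30 degrees of the board's far edge.
- offcut_c: Square-cut dark walnut offcut, a rectangular block lying flat on the board: 30 mm (its x) by 52 mm (its y) by 18 mm thick, 13 to 25 g. Origin at its centre, 9 mm above the board's top at the start. It lies with its long side within about 30 degrees of the board's far edge.
- tack_tin: Bystander on the board: round metal tin of tacks, 46 mm in diameter, 36 mm high, upright. Origin at the centre of its underside.
- lid_blank: Bystander on the board: round dark walnut lid blank, a disc 48 mm in diameter and 12 mm thick, lying flat. Origin at the centre of its underside.
- bent_box: Bystander on the bench left of the board: closed round bentwood box, 116 mm in diameter, 70 mm high. Origin at the centre of its underside.
- hammer: Bystander on the bench left of the board: hammer with a wooden handle, lying flat, about 300 mm long along its x.
- glue: Bystander on the bench right of the board: yellow glue bottle, 60 mm in diameter, 150 mm high. Origin at the centre of its underside.
- mug: Bystander on the bench right of the board: white mug, 76 mm across, 90 mm high. Origin at the centre of its underside.

How it is judged:
By the outcome, as a careful person would: the job done as asked, in the order asked, and still so for the second after the job is handed in, with the robot touching nothing.
It also fails if it takes over 51 s, if anything falls off the work surface, if the arm or the gripper's body presses on something with over 40 N, if the wrist force passes 120 N, or if a joint passes its speed limit or range.

## Working session

There is one attempt and no reset: what is moved stays moved. The work goes in short steps, Python scripts to look and compute and a tool call to move; the robot and the scene stay as the last step left them, time stands still between calls to the robot, and variables do not carry over. Pictures are saved under pics/ and viewed, at most 10 in all, crops included, and the job is handed in when it is done.

Besides the shell and the picture viewer there is one more tool, called after "Call:" as name(argument=value, ...) on one line, values as JSON. step_arm: Moves the arm, as the interface text tells. Its arguments: {"type":"object","properties":{"commands":{"type":"array","items":{"type":"number","minimum":-1,"maximum":1}},"jaw":{"type":"number"},"force":{"type":"number"}},"required":["commands"]}

```bash
mkdir -p pics; python3 - <<'E'
from bench import *
import cv2,numpy as np
o=get_obs();print({k:np.round(v,3) for k,v in o.items()})
for n in("top","scene"):
    d=get_image(n);cv2.imwrite(f"pics/{n}0.png",d["pixels"][:,:,::-1])
    print(n,d["intrinsics"],d["k1"],d["cam_to_world"])
E
```

```text
{'clock': np.float64(0.0), 'joint_pos': array([ 1.112,  0.3  ,  1.522,  0.   ,  1.321, -0.067]), 'qd': array([-0.   , -0.   , -0.002, -0.   , -0.001, -0.001]), 'joint_torque': array([ 1.0000e-03, -5.4350e+01, -3.6179e+01, -0.0000e+00,  4.0000e-03,
        0.0000e+00]), 'eef_pos': array([209.91 , 508.115, 230.705]), 'tcp_rot': array([-3.14, -0.  ,  2.75]), 'force': array([-0.086, -0.295,  0.581]), 'ft_torque': array([0.039, 0.006, 0.039]), 'finger_force': np.float64(0.0), 'finger_gap': np.float64(85.697)}
top [[543.61483592   0.         275.33417734]
 [  0.         543.61483592 222.65812309]
 [  0.           0.           1.        ]] -0.2129320375780797 [[-2.79745762e-02 -9.88794986e-01  1.46635256e-01  2.94552769e+02]
 [-9.99590329e-01  2.67836639e-02 -1.00900922e-02  2.81669755e+00]
 [ 6.04960319e-03 -1.46857449e-01 -9.89139167e-01  1.58537424e+03]
 [ 0.00000000e+00  0.00000000e+00  0.00000000e+00  1.00000000e+00]]
scene [[424.05491451   0.         274.69351689]
 [  0.         424.05491451 208.79232079]
 [  0.           0.           1.        ]] -0.0731941746504062 [[ 5.44000983e-01  7.16736043e-01 -4.36293909e-01  9.86180466e+02]
 [ 8.39065007e-01 -4.68219695e-01  2.77020272e-01 -2.95810935e+02]
 [-5.73098730e-03 -5.16778252e-01 -8.56100108e-01  9.98857511e+02]
 [ 0.00000000e+00  0.00000000e+00  0.00000000e+00  1.00000000e+00]]
```

View pics/top0.png

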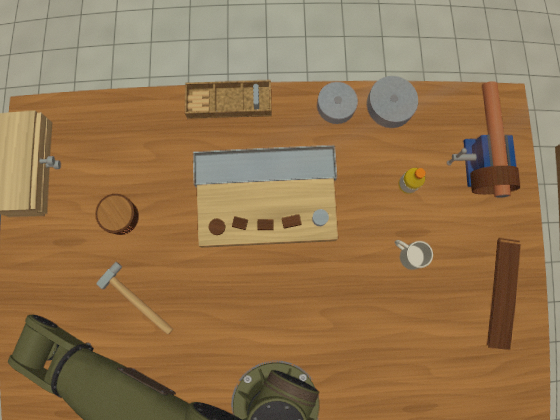

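View pics/scene0.png

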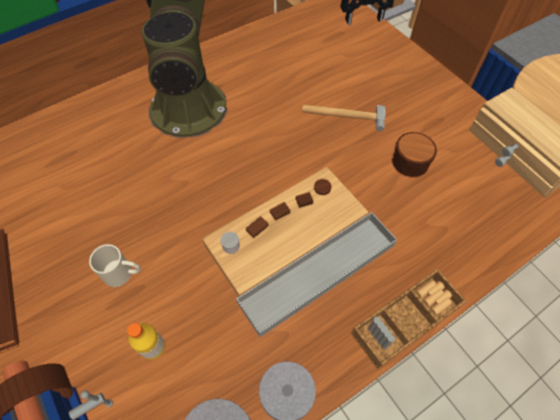

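The top view shows, left to right, the lid (217,227), the offcuts (240,223), (265,225) and (291,222), and the tin (320,217). The tray is at rows 150–183. Next I'll view enlarged crops.

```bash
cat > h.py <<'E'
import numpy as np,cv2
from bench import *
def ray(d,uv,T=None):
    T=d["cam_to_world"] if T is None else T
    K=d["intrinsics"]
    p=cv2.undistortPoints(np.array([[uv]],float),K,np.array([d["k1"],0,0,0,0.]))[0,0]
    return T[:3,3],T[:3,:3]@[p[0],p[1],1]
def onz(d,uv,z,T=None):
    c,r=ray(d,uv,T);return c+r*(z-c[2])/r[2]
def tri(a,b):
    A=[];y=[]
    for c,r in(a,b):
        P=np.eye(3)-np.outer(r,r)/(r@r);A.append(P);y.append(P@c)
    return np.linalg.lstsq(np.vstack(A),np.hstack(y),rcond=None)[0]
def crop(d,x,y,w,h,s,fn):
    cv2.imwrite(fn,cv2.resize(d["pixels"][y:y+h,x:x+w,::-1],None,fx=s,fy=s,interpolation=cv2.INTER_CUBIC))
E
python3 - <<'E'
from h import *
t=get_image("top");s=get_image("scene")
crop(t,190,140,150,110,5,"pics/t1.png");crop(s,195,160,205,170,3.5,"pics/s1.png")
E
```

```text
(no output)
```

View pics/t1.png

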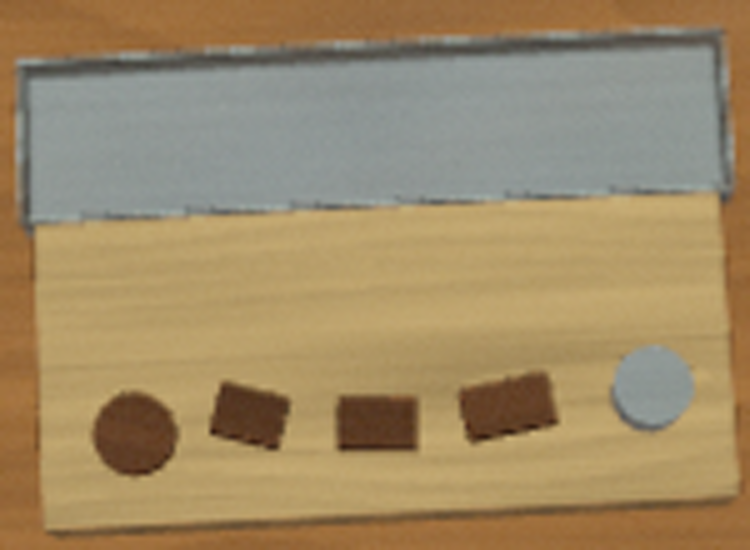

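View pics/s1.png

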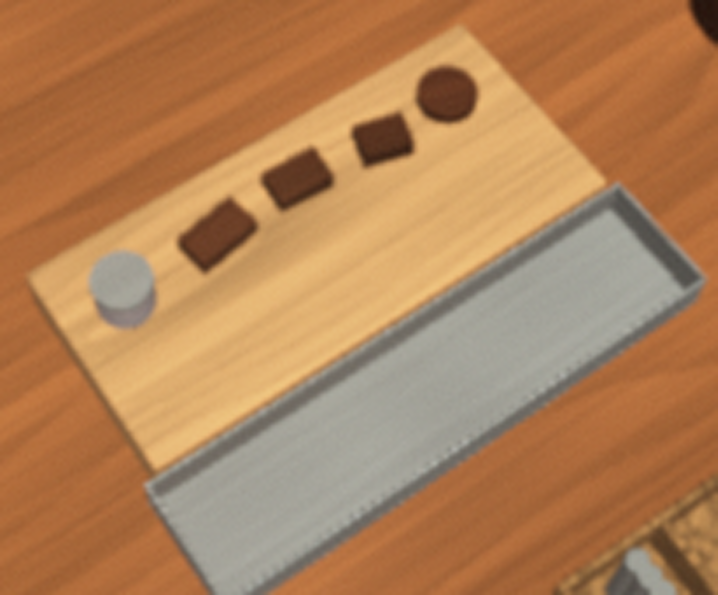

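The crops show these top-face corners in the top view: a (222,382),(290,398),(278,450),(210,434); b (337,396)…(417,450); c (459,390)…(558,425). In the scene view the top centres are a ≈(381,134), b ≈(296,175) and c ≈(216,231).

```bash
python3 - <<'E'
from h import *
t=get_image("top");s=get_image("scene")
T=lambda u:(190+(u[0]+.5)/5-.5,140+(u[1]+.5)/5-.5)
S=lambda u:(195+(u[0]+.5)/3.5-.5,160+(u[1]+.5)/3.5-.5)
Q=dict(a=[(222,382),(290,398),(278,450),(210,434)],b=[(337,396),(417,396),(417,450),(338,450)],c=[(459,390),(548,373),(558,425),(468,443)])
sc=dict(a=(381,134),b=(296,175),c=(216,231))
e0,e1=[onz(t,T(u),45) for u in((36,224),(719,193))]
n0,n1=[onz(t,T(u),45) for u in((47,531),(738,497))]
print("edges",np.round([e0,e1,n0,n1],1))
yd=(e0-e1)[:2];yd/=np.linalg.norm(yd);xd=np.array([yd[1],-yd[0]])
C=(e0+e1+n0+n1)[:2]/4;print("board",C,"yaw",np.degrees(np.arctan2(xd[1],xd[0])))
B=lambda p:np.round([(p[:2]-C)@xd,(p[:2]-C)@yd],1)
for k,q in Q.items():
    m=np.mean(q,0);P=[onz(t,T(u),63) for u in q];c=np.mean(P,0)
    d=P[0]-P[1]+P[3]-P[2]
    print(k,"tri",np.round(tri(ray(t,T(m)),ray(s,S(sc[k]))),1),"z63",np.round(c,1),"board",B(c),"longaxis deg rel board y",np.round(np.degrees(np.arctan2(d[1],d[0])-np.arctan2(yd[1],yd[0])),1),[B(p) for p in P])
print("lid",B(onz(t,T((136,433)),57)),"tin",B(onz(t,T((653,387)),81)), "tri", tri(ray(t,T((653,387))),ray(s,S((122,282)))))
for u in((25,66),(720,34)): print("tray far",B(onz(t,T(u),38)))
print("boardtop corners tri",[np.round(tri(ray(t,T(a)),ray(s,S(b))),1) for a,b in (((36,224),(603,183)),((719,193),(155,470)),((738,497),(30,275)),((47,531),(462,26)))])
E
```

```text
edges [[ 641.5  212.3   45. ]
 [ 649.2 -185.7   45. ]
 [ 462.   207.    45. ]
 [ 470.8 -188.6   45. ]]
board [555.89719064  11.26586103] yaw 1.1033809672598491
a tri [522.6  88.4  62.8] z63 [522.6  88.5  63. ] board [-31.8  77.9] longaxis deg rel board y -16.0 [array([-11.6,  93. ]), array([-22.6,  54.8]), array([-52. ,  62.7]), array([-41.1, 100.9])]
b tri [516.8  16.3  60.9] z63 [516.6  16.5  63. ] board [-39.2   6. ] longaxis deg rel board y -2.7 [array([-22.7,  28.1]), array([-24.8, -17.2]), array([-55.6, -15.8]), array([-53.6,  28.8])]
c tri [523.9 -57.9  59.7] z63 [523.4 -57.9  63. ] board [-33.9 -68.6] longaxis deg rel board y 8.5 [array([-22.4, -41.2]), array([-15. , -92.1]), array([-45.1, -96.2]), array([-53. , -44.8])]
lid [-37.7 143.5] tin [ -28.6 -149.6] tri [ 531.02081603 -138.77723546   77.1000283 ]
tray far [187.2 204.9]
tray far [ 187.6 -206.8]
boardtop corners tri [array([640.8, 211.3,  44.8]), array([ 649.7, -185.2,   43.9]), array([ 471.8, -187.2,   42. ]), array([463.1, 208.7,  42.3])]
```

Call:
step_arm(commands=[0,0,0,0,0,-1,0,0,0,0,0,-1,0,0,0,0,0,-1,0,0,0,0,0,-0.93], jaw=-1)

```text
clock: 0.63
eef_pos: [210.0, 508.3, 231.2]
tcp_rot: [-3.141, -0.0, -3.117]
force: [0.4, -0.3, 0.3]
finger_gap: 38.9
finger_force: 0.0
```

Call:
step_arm(commands=[-0.57,-0.95,0,0,0,0,-0.57,-0.95,0,0,0,0,-0.57,-0.95,0,0,0,0,-0.57,-0.95,0,0,0,0,-0.57,-0.95,0,0,0,0])

```text
clock: 1.05
eef_pos: [298.8, 366.1, 231.3]
tcp_rot: [3.142, 0.0, -3.121]
force: [0.8, -0.6, 0.4]
finger_gap: 0.0
finger_force: 0.0
```

Call:
step_arm(commands=[-0.57,-0.95,0,0,0,0,-0.57,-0.95,0,0,0,0,-0.57,-0.95,0,0,0,0,-0.57,-0.95,0,0,0,0,-0.57,-0.95,0,0,0,0])

```text
clock: 1.47
eef_pos: [387.2, 225.2, 231.4]
tcp_rot: [3.141, 0.0, -3.122]
force: [-0.5, 0.6, 0.2]
finger_gap: 0.3
finger_force: 0.0
```

Call:
step_arm(commands=[-0.57,-0.95,0.8,0,0,0,-0.57,-0.95,0.8,0,0,0,-0.57,-0.95,0.8,0,0,0,-0.57,-0.95,0.8,0,0,0,-0.57,-0.95,0.8,0,0,0])

```text
clock: 1.88
eef_pos: [475.5, 84.4, 110.3]
tcp_rot: [3.142, 0.001, -3.122]
force: [-0.5, 1.9, 0.6]
finger_gap: 0.2
finger_force: 0.0
```

Call:
step_arm(commands=[0,0,0,0,0,0,0,0,0,0,0,0])

```text
clock: 2.05
eef_pos: [474.7, 84.8, 110.1]
tcp_rot: [-3.141, -0.003, -3.125]
force: [0.7, 0.2, 0.5]
finger_gap: 0.0
finger_force: 0.0
```

```bash
python3 - <<'E'
from h import *
w=get_image("wrist");cv2.imwrite("pics/w1.png",w["pixels"][:,:,::-1]);print(w["intrinsics"],w["k1"],w["hand_eye"])
E
```

```text
[[351.09451871   0.         276.97671564]
 [  0.         351.09451871 214.19013472]
 [  0.           0.           1.        ]] -0.02118435735916739 [[-4.07857810e-04 -9.56941034e-01 -2.90282088e-01  7.42842735e+01]
 [ 9.99999695e-01 -5.83747374e-04  5.19336659e-04 -2.89790701e-01]
 [-6.66425966e-04 -2.90281788e-01  9.56940980e-01 -1.42534793e+02]
 [ 0.00000000e+00  0.00000000e+00  0.00000000e+00  1.00000000e+00]]
```

View pics/w1.png

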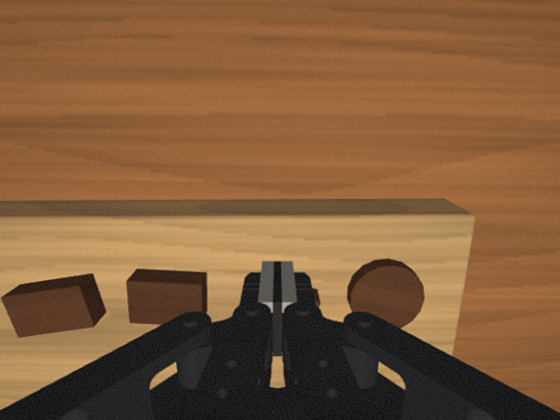

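The wrist view shows the shut fingers (277,285) behind offcut a, which they mostly hide. The near board edge is at row 205, the lid at (385,293), b at (167,297) and c at (55,305). There is room to descend.

Call:
step_arm(commands=[0,0.1,0.5,0,0,0,0,0,0.5,0,0,0,0,0,0.5,0,0,0,0,0,0.5,0,0,0,0,0,0,0,0,0])

```text
clock: 2.52
eef_pos: [473.7, 90.1, 50.2]
tcp_rot: [-3.142, -0.002, -3.12]
force: [-0.4, -0.1, -0.9]
finger_gap: 0.1
finger_force: 0.0
```

Call:
step_arm(commands=[-0.25,0,0,0,0,0,-0.25,0,0,0,0,0,-0.25,0,0,0,0,0,-0.25,0,0,0,0,0,-0.25,0,0,0,0,0])

```text
clock: 2.93
eef_pos: [513.6, 89.8, 51.9]
tcp_rot: [3.141, 0.001, -3.122]
force: [-0.0, -0.3, -0.6]
finger_gap: 0.1
finger_force: 0.1
```

Call:
step_arm(commands=[-0.25,0,0,0,0,0,-0.25,0,0,0,0,0,-0.25,0,0,0,0,0,-0.25,0,0,0,0,0,-0.25,0,0,0,0,0])

```text
clock: 3.35
eef_pos: [550.6, 90.4, 51.2]
tcp_rot: [-3.142, -0.0, -3.122]
force: [-0.6, -0.0, 0.3]
finger_gap: 0.3
finger_force: 0.1
```

```bash
python3 - <<'E'
from h import *
t=get_image("top");s=get_image("scene")
a=cv2.resize(t["pixels"][140:250,190:340,::-1],(390,286));b=cv2.resize(s["pixels"][160:330,195:400,::-1],(410,340))
c=np.zeros((340,800,3),np.uint8);c[:286,:390]=a;c[:,390:]=b;cv2.imwrite("pics/m1.png",c)
E
```

```text
(no output)
```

View pics/m1.png

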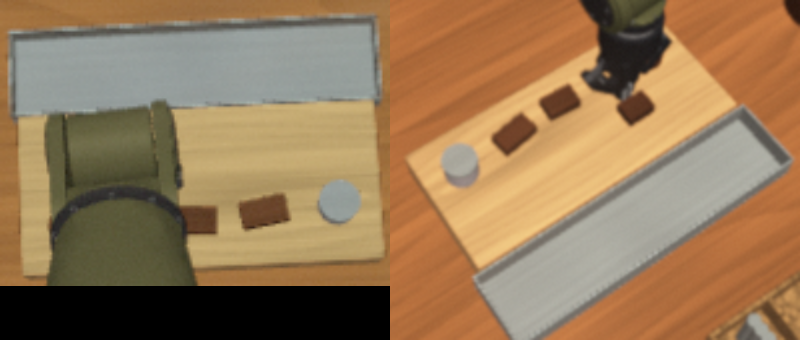

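The scene view (right half) shows offcut a at (635,108), just ahead of the fingers and squared up to them. I'll keep pushing, slower near the edge.

Call:
step_arm(commands=[-0.25,0,0,0,0,0,-0.25,0,0,0,0,0,-0.25,0,0,0,0,0,-0.25,0,0,0,0,0,-0.25,0,0,0,0,0])

```text
clock: 3.87
eef_pos: [588.1, 91.2, 51.3]
tcp_rot: [-3.142, 0.0, -3.122]
force: [-0.6, -1.0, 0.0]
finger_gap: 0.3
finger_force: 0.1
```

Call:
step_arm(commands=[-0.25,0,0,0,0,0,-0.2,0,0,0,0,0,-0.2,0,0,0,0,0,-0.2,0,0,0,0,0,-0.2,0,0,0,0,0])

```text
clock: 4.28
eef_pos: [619.4, 91.8, 51.3]
tcp_rot: [-3.142, -0.0, -3.122]
force: [-0.6, 0.4, 0.0]
finger_gap: 0.1
finger_force: 0.1
```

Call:
step_arm(commands=[-0.2,0,0,0,0,0,-0.2,0,0,0,0,0,-0.2,0,0,0,0,0,-0.2,0,0,0,0,0,-0.2,0,0,0,0,0])

```text
clock: 4.7
eef_pos: [649.4, 92.4, 51.3]
tcp_rot: [3.142, 0.0, -3.122]
force: [-0.1, -0.4, 0.4]
finger_gap: 0.2
finger_force: 0.0
```

```bash
cat > m.py <<'E'
import sys
from h import *
t=get_image("top");s=get_image("scene")
a=cv2.resize(t["pixels"][140:250,190:340,::-1],(390,286));b=cv2.resize(s["pixels"][160:330,195:400,::-1],(410,340))
c=np.zeros((340,800,3),np.uint8);c[:286,:390]=a;c[:,390:]=b;cv2.imwrite(sys.argv[1],c)
o=get_obs();p=o["eef_pos"]-np.array([555.9,11.3,0]);print("board TCP",p[0]*.9998+p[1]*.0193,-p[0]*.0193+p[1]*.9998,p[2],o["force"])
E
python3 m.py pics/m2.png
```

```text
board TCP 95.15683962459067 79.23115680951157 51.17818609813669 [ 0.28031941 -0.33572605 -0.7231089 ]
```

View pics/m2.png

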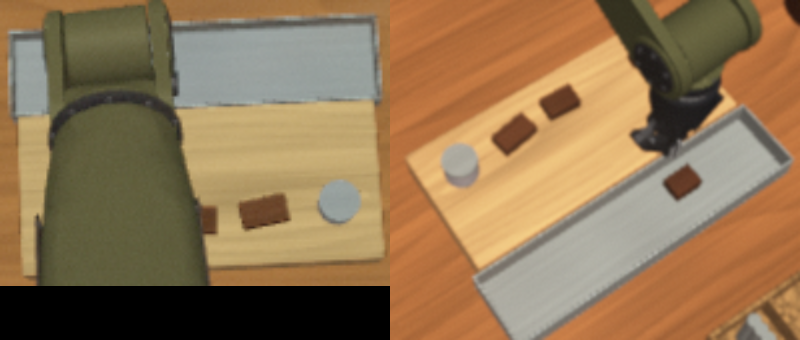

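Offcut a lies flat in the tray at (683,182). Next I lift, return behind b (board y = 6) and repeat the push.

Call:
step_arm(commands=[0,0,-0.8,0,0,0,0,0,-0.8,0,0,0,0,0,-0.4,0,0,0,0.8,-0.4,0,0,0,0,1,-0.4,0,0,0,0])

```text
clock: 5.22
eef_pos: [595.5, 67.4, 111.6]
tcp_rot: [3.142, 0.002, -3.121]
force: [1.0, -0.6, -0.3]
finger_gap: -0.0
finger_force: 0.0
```

Call:
step_arm(commands=[1,-0.4,0,0,0,0,1,-0.4,0,0,0,0,1,-0.4,0,0,0,0,1,-0.44,0,0,0,0,0,0,0,0,0,0])

```text
clock: 5.63
eef_pos: [471.8, 14.5, 110.6]
tcp_rot: [-3.141, -0.003, -3.123]
force: [-0.6, -0.2, 0.5]
finger_gap: -0.3
finger_force: 0.0
```

Call:
step_arm(commands=[0,0,0,0,0,0])

```text
clock: 5.72
eef_pos: [475.6, 15.4, 111.6]
tcp_rot: [-3.142, 0.001, -3.123]
force: [-0.1, -0.2, 0.9]
finger_gap: -0.1
finger_force: 0.0
```

```bash
python3 m.py pics/x.png
```

```text
board TCP -78.80227080761304 6.096373735101212 111.56871755646323 [ 0.52451748  0.82333939 -0.14593793]
```

Call:
step_arm(commands=[0,0,0.5,0,0,0,0,0,0.5,0,0,0,0,0,0.5,0,0,0,0,0,0.52,0,0,0,0,0,0,0,0,0])

```text
clock: 6.23
eef_pos: [475.7, 16.2, 48.1]
tcp_rot: [3.141, -0.004, -3.121]
force: [-0.7, -1.0, -0.5]
finger_gap: -0.1
finger_force: 0.0
```

Call:
step_arm(commands=[-0.25,0,0,0,0,0,-0.25,0,0,0,0,0,-0.25,0,0,0,0,0,-0.25,0,0,0,0,0,-0.25,0,0,0,0,0])

```text
clock: 6.65
eef_pos: [515.1, 16.5, 51.2]
tcp_rot: [-3.142, 0.001, -3.122]
force: [-1.4, -0.0, -0.1]
finger_gap: -0.4
finger_force: 0.1
```

Call:
step_arm(commands=[-0.25,0,0,0,0,0,-0.25,0,0,0,0,0,-0.25,0,0,0,0,0,-0.25,0,0,0,0,0,-0.25,0,0,0,0,0])

```text
clock: 7.07
eef_pos: [552.0, 17.3, 50.6]
tcp_rot: [-3.142, -0.0, -3.122]
force: [-0.3, -0.5, 1.2]
finger_gap: 0.1
finger_force: 0.1
```

Call:
step_arm(commands=[-0.25,0,0,0,0,0,-0.25,0,0,0,0,0,-0.25,0,0,0,0,0,-0.25,0,0,0,0,0,-0.25,0,0,0,0,0])

```text
clock: 7.48
eef_pos: [589.5, 18.0, 50.7]
tcp_rot: [-3.142, -0.0, -3.122]
force: [-0.5, 0.2, 1.1]
finger_gap: 0.3
finger_force: 0.1
```

Call:
step_arm(commands=[-0.25,0,0,0,0,0,-0.2,0,0,0,0,0,-0.2,0,0,0,0,0,-0.2,0,0,0,0,0,-0.2,0,0,0,0,0])

```text
clock: 7.9
eef_pos: [620.8, 18.6, 50.7]
tcp_rot: [-3.142, -0.0, -3.122]
force: [0.1, 0.4, 0.7]
finger_gap: -0.1
finger_force: 0.1
```

Call:
step_arm(commands=[-0.2,0,0,0,0,0,-0.2,0,0,0,0,0,-0.2,0,0,0,0,0,-0.2,0,0,0,0,0,-0.2,0,0,0,0,0])

```text
clock: 8.32
eef_pos: [650.8, 19.2, 50.7]
tcp_rot: [-3.142, -0.0, -3.122]
force: [0.4, 0.0, -0.6]
finger_gap: 0.0
finger_force: 0.0
```

```bash
python3 m.py pics/m3.png
```

```text
board TCP 95.19334982494983 6.076761096249057 50.59371100577205 [ 0.34473455 -0.34909005 -0.78162335]
```

View pics/m3.png

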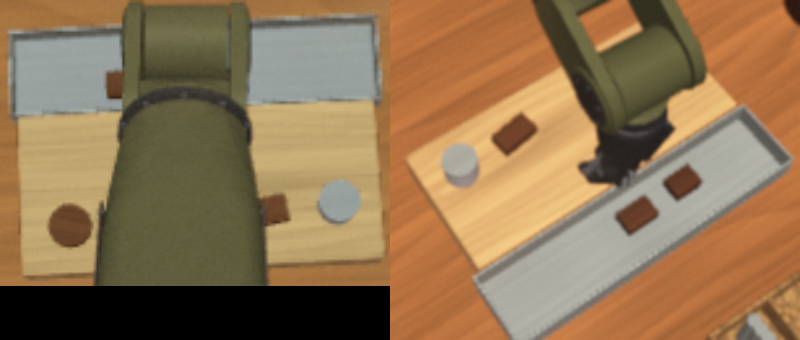

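Offcut b is in the tray at (637,215), and the lid and tin haven't moved. Offcut c is next, at board y = −68.6.

Call:
step_arm(commands=[0,0,-0.8,0,0,0,0,0,-0.8,0,0,0,0,0,-0.4,0,0,0,0.8,-0.4,0,0,0,0,1,-0.4,0,0,0,0])

```text
clock: 8.83
eef_pos: [597.0, -5.8, 111.1]
tcp_rot: [-3.141, 0.002, -3.121]
force: [-0.1, -0.6, 0.9]
finger_gap: 0.0
finger_force: 0.0
```

Call:
step_arm(commands=[1,-0.4,0,0,0,0,1,-0.4,0,0,0,0,1,-0.4,0,0,0,0,1,-0.49,0,0,0,0,0,0,0,0,0,0])

```text
clock: 9.25
eef_pos: [473.6, -60.2, 110.2]
tcp_rot: [3.141, -0.003, -3.123]
force: [-1.0, -0.8, 0.0]
finger_gap: 0.1
finger_force: 0.0
```

Call:
step_arm(commands=[0,0,0,0,0,0])

```text
clock: 9.33
eef_pos: [477.0, -59.4, 111.0]
tcp_rot: [-3.141, 0.0, -3.123]
force: [0.4, 0.1, 0.2]
finger_gap: -0.1
finger_force: 0.0
```

```bash
python3 m.py pics/x.png
```

```text
board TCP -78.84762137148319 -68.63682089466234 110.92731969494609 [1.1124246  0.28029787 0.55046132]
```

Call:
step_arm(commands=[0,0,0.5,0,0,0,0,0,0.5,0,0,0,0,0,0.5,0,0,0,0,0,0.5,0,0,0,0,0,0,0,0,0])

```text
clock: 9.85
eef_pos: [477.2, -58.2, 48.1]
tcp_rot: [3.141, -0.004, -3.121]
force: [0.0, 0.2, 0.1]
finger_gap: -0.3
finger_force: 0.0
```

Call:
step_arm(commands=[-0.25,0,0,0,0,0,-0.25,0,0,0,0,0,-0.25,0,0,0,0,0,-0.25,0,0,0,0,0,-0.25,0,0,0,0,0])

```text
clock: 10.27
eef_pos: [516.5, -58.1, 51.2]
tcp_rot: [-3.141, 0.001, -3.122]
force: [0.3, -0.6, 0.7]
finger_gap: 0.1
finger_force: 0.1
```

Call:
step_arm(commands=[-0.25,0,0,0,0,0,-0.25,0,0,0,0,0,-0.25,0,0,0,0,0,-0.25,0,0,0,0,0,-0.25,0,0,0,0,0])

```text
clock: 10.68
eef_pos: [553.5, -57.4, 50.7]
tcp_rot: [-3.142, -0.0, -3.122]
force: [-1.3, -0.5, 1.2]
finger_gap: -0.1
finger_force: 0.1
```

Call:
step_arm(commands=[-0.25,0,0,0,0,0,-0.25,0,0,0,0,0,-0.25,0,0,0,0,0,-0.25,0,0,0,0,0,-0.25,0,0,0,0,0])

```text
clock: 11.1
eef_pos: [591.0, -56.7, 50.6]
tcp_rot: [-3.142, -0.0, -3.122]
force: [-0.0, -0.2, -1.1]
finger_gap: 0.1
finger_force: 0.1
```

Call:
step_arm(commands=[-0.25,0,0,0,0,0,-0.2,0,0,0,0,0,-0.2,0,0,0,0,0,-0.2,0,0,0,0,0,-0.2,0,0,0,0,0])

```text
clock: 11.52
eef_pos: [622.3, -56.1, 50.6]
tcp_rot: [-3.142, -0.0, -3.122]
force: [-0.7, 0.8, 0.3]
finger_gap: 0.3
finger_force: 0.1
```

Call:
step_arm(commands=[-0.2,0,0,0,0,0,-0.2,0,0,0,0,0,-0.2,0,0,0,0,0,-0.2,0,0,0,0,0,-0.2,0,0,0,0,0])

```text
clock: 11.93
eef_pos: [652.3, -55.5, 50.7]
tcp_rot: [3.142, 0.0, -3.122]
force: [0.8, 0.4, -1.0]
finger_gap: 0.3
finger_force: 0.0
```

Call:
step_arm(commands=[0,0,-0.8,0,0,0,0,0,-0.8,0,0,0,0,0,-0.8,0,0,0,0,0,-0.8,0,0,0,0,0,-0.8,0,0,0])

```text
clock: 12.35
eef_pos: [651.9, -55.4, 171.9]
tcp_rot: [-3.142, 0.0, -3.122]
force: [-0.2, -0.4, 0.3]
finger_gap: -0.0
finger_force: 0.0
```

Call:
step_arm(commands=[0.8,0,0,0,0,0,0.8,0,0,0,0,0,0.8,0,0,0,0,0,0.8,0,0,0,0,0,0,0,0,0,0,0])

```text
clock: 12.77
eef_pos: [553.2, -57.3, 170.9]
tcp_rot: [3.141, -0.001, -3.122]
force: [0.8, -0.2, 0.2]
finger_gap: -0.0
finger_force: 0.0
```

```bash
python3 m.py pics/m4.png
```

```text
board TCP -1.2735273712364124 -68.74025118190352 171.34111735055495 [ 0.78335311  0.58681035 -0.10222856]
```

View pics/m4.png

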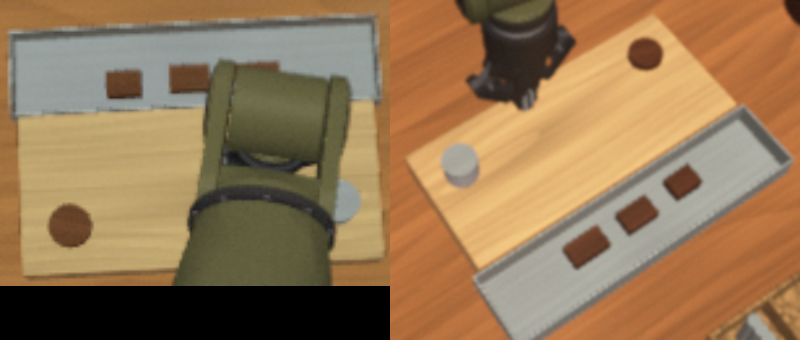

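All three offcuts lie flat in the tray, at (683,182), (637,215) and (586,247). The lid (645,54) and tin (460,165) are where they started.

```bash
python3 -c "
from bench import *
print(finish_job())"
```

```text
the job is handed in; nothing more can be done
None
```

I pushed all three offcuts over the far edge with the closed fingers; they lie flat in the scrap tray, the lid blank and tack tin stand where they were, and the job was handed in at about 13 s on the robot's clock.

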